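# Seat a wheelchair axle plate in the drilling jig

### The arm

A 7-joint arm with a two-finger parallel gripper is mounted at the origin on the work surface. World frame = base frame: x ahead of the robot, y to its left, z up, the work surface at z = 0. Lengths are in m, angles in rad, forces in N, time in s.
With the tool pointing down it reaches from about 0.4 to 0.85 m from the base axis. Payload 10.4 kg.
Tool frame: the origin (TCP) lies at the very end of the fingers, on their centre line; the grasp point (between the pads) lies 19 mm behind it (pinch_z is the distance from the TCP to the grasp point, in m); z points along the fingers, y is the line along which they close (so a half turn about z gives the same grasp; the last joint's range is limited). The gripper opens to 87 mm and grips with 3 to 60 N. Pads are 19 mm wide; open, the fingers measure 117 mm over their backs; the gripper's body (75 mm by 190 mm) begins 51 mm behind the grasp point.
Start: joints at [-1.147, 0.332, -0.065, 1.46, 0.022, 1.35, -0.088], TCP at [0.27, 0.564, 0.223] pointing down, gripper open.
Joint ranges: [-2.6, 2.6], [-0.5, 2.12], [-1.47, 1.34], [0.16, 2.42], [-1.27, 4.41], [0.06, 2.06], [-2.6, 2.6]. Speed limits (rad/s): [2.22, 2.22, 2.79, 2.79, 3.14, 3.14, 3.14].

### API

Orientations are given as a unit quaternion [x, y, z, w].
In Python, from cell import sense, get_image, camera_info, sign_off, masks_of, pinch_z gives the robot as it stands.
- The arm moves only by the tool apply_moves, never from a script. Its arguments are lists of equal length, an entry for each row: "slide": the shift along the tool's x, y, z in mm, a list of three; "spin": the turn about the tool's z in degrees; "hand": the closure, from 0 (fully open) to 1 (shut). A call has 1 to 5 rows; each row shifts and turns the commanded pose from where the row before left it, along the tool's axes as they then stand; what a row does not reach is not made up. A row lasts 1/12 s, in which the tool goes at most 41.7 mm and 7.16 degrees, less where a joint would pass 70% of its speed; a pose out of reach is approached as far as the arm can. A call is refused whole if a number of a shift passes 41.7 or a number of a turn 7.16, either way. A call with a gripper value outside its range is refused whole. The fingers move at their own pace and stop on an object; "grip_force" is the grip in N (left out, the last holds). Time passes only in rows, so rows that do not move let the fingers close. It gives the time, the measured TCP pose, the force, the opening and the grip force at its end, in the units of the state.
- sense(): the state, without advancing time (a new reading comes with each control period).
- get_image(name): name is "side" or "top" or "wrist"; returns the picture (384x512x3 uint8, red, green, blue); there is no depth.
- camera_info(name): a dict with "mtx" (3x3 intrinsics, pixels), "world_to_cam" (4x4, takes a point from world to camera coordinates). Camera axes: x right, y down, z forward; pixel columns grow to the right and rows downward; lengths in m; the calibration is good to about 2 mm. A picture is of the moment at which its call begins: read the wrist's pose just before it. camera_info takes no time and is no camera call; for the wrist camera it gives the pose at the moment of the call.
- sign_off(): hands the job in; it is judged then, once.
Trained networks look in the newest picture that a camera, given by its name, has taken for a name from the list of things; names that differ only in an ending like _2 or _b are one class to them, and where a whole thing is asked for, a point or a joint stands for the part that bears it (a point fixed in the world has none). Each returns a list of dicts, best first, with "confidence" (0 to 1); they miss things now and then, are a little off and sometimes report something else, mostly with a low value. They report only what shows in the picture. A call takes as long as a camera call.
- masks_of(name, camera): "pixels" (384x512 bool, what is visible of it) and "rect" ([centre column, centre row, width, height] in pixels, round what is visible of it).
The state is a dict: "time_s": time; "joints": joint angles; "qvel": joint speeds; "effort": joint torques, N m; "ee_pos": TCP position; "tool_rot": TCP orientation; "wrist_force": force on the tool from outside, world axes, zero at the start; "moment": the same for the moment, N m; "finger_gap": opening from 0.0 (shut) to 1.0 (fully open); "finger_force": force on a finger pad.
Only numpy, scipy, OpenCV 4.12 (cv2) and the standard library are available. Lean on these libraries where they do the work, as an engineer would, in place of code of your own. Each camera call takes 0.05 s, during which the arm holds its last target. There are 200 camera calls.

### The job

Slide the long axle plate that lies on the drilling jig, without lifting it, until its long edge is against both dowels and its end is against the end stop block, ready for drilling, and leave it there. Do not disturb the small square caster plate on the bench.

Things in the scene. Friction and masses are not known exactly. Their poses are not given: they have to be found in the camera images.
- axle_plate: The work: flat aluminium bar, 220 long x 60 wide x 15 mm thick, about 0.5 kg, with a row of five 18 mm holes. It starts loose and flat on the jig bed, short of the dowels and of the stop. Origin: centre of its underside. x runs along the 220 mm length, y along the 60 mm width, z up. Either end may face the stop.
- jig: Fixed dark steel bed, 260 (x) x 360 (y) x 15 mm thick. Origin: centre of its underside, on the bench. Two upright steel dowels, 14 mm diameter, 30 mm tall above the bed, at x = +75 mm, y = -65 and +65 mm (far side from the robot). A seated plate has its length along jig y and its centre at x = +38 mm. Position and yaw vary.
- end_stop: Steel block 40 (x) x 25 (y) x 30 mm tall fixed on the bed, at jig x = +38 mm and y = either +152.5 or -152.5 mm; at the other place is only a flat 20 mm plug, 2 mm high. Origin: centre of its underside, on the bed's top; axes parallel to the jig's. The plate's end goes against its inner face; a seated plate's centre is 122.5 mm from it along jig y.
- caster_plate: Bystander: small square aluminium plate 70 x 70 x 10 mm with an upright round tube, 32 mm diameter, rising to 45 mm. It lies loose on the bench at the left or right of the jig; on the other side lies a caster wheel. Origin: centre of its underside.

How it is judged:
By the outcome, as a careful person would: the job done as asked, in the order asked, and still so for the second after the job is handed in, with the robot touching nothing.
It also fails if it takes over 43 s, if anything falls off the work surface, if the arm or the gripper's body presses on something with over 40 N, if the wrist force passes 120 N, or if a joint passes its speed limit or range.

## Working session

There is one attempt and no reset: what is moved stays moved. The work goes in short steps, Python scripts to look and compute and a tool call to move; the robot and the scene stay as the last step left them, time stands still between calls to the robot, and variables do not carry over. Pictures are saved under pics/ and viewed, at most 10 in all, crops included, and the job is handed in when it is done.

Besides the shell and the picture viewer there is one more tool, called as name(argument=value, ...) on one line, values as JSON. apply_moves: Moves the arm, as the interface text tells. Its arguments: {"type":"object","properties":{"slide":{"type":"array"},"spin":{"type":"array"},"hand":{"type":"array"},"grip_force":{"type":"number"}},"required":["slide","spin","hand"]}

```bash
mkdir -p pics; cat > h.py <<'E'
import numpy as np, cv2
from cell import *
def ray(cam,uv,z,info=None):
    i=info or camera_info(cam); K=np.array(i["mtx"]);T=np.array(i["world_to_cam"]);R=T[:3,:3];c=-R.T@T[:3,3]
    d=(R.T@np.linalg.inv(K)@np.c_[np.atleast_2d(uv),np.ones(len(np.atleast_2d(uv)))].T).T
    return c+d*((z-c[2])/d[:,2])[:,None]
def proj(cam,P):
    i=camera_info(cam);T=np.array(i["world_to_cam"]);p=(T[:3,:3]@np.atleast_2d(P).T).T+T[:3,3];q=(np.array(i["mtx"])@p.T).T
    return q[:,:2]/q[:,2:]
E
python3 - <<'E'
from h import *
s=sense();print({k:np.round(v,3).tolist() for k,v in s.items()})
for c in["top","side"]:
    im=get_image(c);cv2.imwrite(f"pics/{c}0.png",im[:,:,::-1])
    for n,z in[("axle_plate",.03),("jig",.015),("end_stop",.045),("caster_plate",.01)]:
        for m in masks_of(n,c)[:2]:
            r=cv2.minAreaRect(np.argwhere(m["pixels"])[:,::-1].astype(np.float32))
            b=cv2.boxPoints(r); print(c,n,round(m["confidence"],2),np.round(m["rect"]),np.round(ray(c,[r[0]],z)[0],3),np.round(ray(c,b,z)[:,:2],3).tolist())
E
```

```text
{'time_s': 0.0, 'joints': [-1.147, 0.333, -0.065, 1.461, 0.022, 1.35, -0.089], 'qvel': [0.0, 0.001, 0.001, -0.001, 0.001, 0.001, -0.0], 'effort': [0.0, -62.326, 0.025, -38.989, -0.061, 0.04, 0.0], 'ee_pos': [0.27, 0.563, 0.222], 'tool_rot': [0.222, 0.975, -0.001, -0.0], 'wrist_force': [-0.31, 0.823, 0.3], 'moment': [-0.019, -0.016, -0.037], 'finger_force': 0.0, 'finger_gap': 1.002}
top axle_plate 0.86 [226. 209. 104.  46.] [0.552 0.058 0.03 ] [[0.544, 0.171], [0.604, 0.159], [0.56, -0.055], [0.5, -0.042]]
top jig 0.77 [230. 195. 178. 137.] [0.585 0.047 0.015] [[0.478, 0.239], [0.739, 0.216], [0.697, -0.152], [0.437, -0.118]]
top end_stop 0.55 [163. 164.  12.  21.] [0.641 0.189 0.045] [[0.622, 0.206], [0.665, 0.199], [0.66, 0.171], [0.617, 0.178]]
top caster_plate 0.73 [342. 225.  38.  37.] [ 0.513 -0.202  0.01 ] [[0.485, -0.16], [0.555, -0.175], [0.541, -0.245], [0.471, -0.229]]
side axle_plate 0.84 [225. 204.  64.  71.] [0.547 0.039 0.03 ] [[0.537, 0.167], [0.625, 0.185], [0.555, -0.065], [0.489, -0.067]]
side jig 0.69 [250. 219. 188. 141.] [0.593 0.016 0.015] [[0.477, 0.235], [0.939, 0.29], [0.686, -0.158], [0.413, -0.126]]
side jig 0.56 [224. 206.  62.  65.] [0.555 0.057 0.015] [[0.544, 0.191], [0.633, 0.214], [0.564, -0.052], [0.499, -0.057]]
side end_stop 0.64 [227. 156.  19.  20.] [0.63  0.168 0.045] [[0.633, 0.215], [0.667, 0.19], [0.627, 0.125], [0.595, 0.148]]
side caster_plate 0.75 [288. 303.  59.  53.] [ 0.51  -0.205  0.01 ] [[0.483, -0.161], [0.563, -0.166], [0.536, -0.247], [0.466, -0.239]]
```

View pics/top0.png

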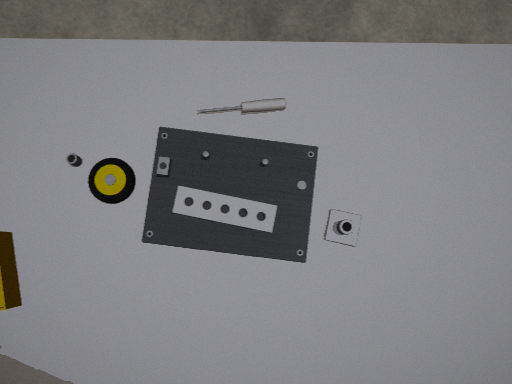

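View pics/side0.png

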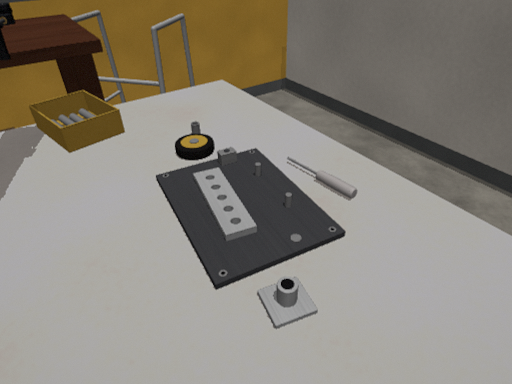

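The top view shows the jig centred near (230,195). The stop is at its left (+y) end at (163,166), the dowels are at (206,155) and (265,162), and the plug is at (302,185). The plate is near (225,209), about 5° off the jig yaw, and the caster plate is at (343,227), clear of the work. The side view agrees. I'll turn the tool to face across the plate, then go above it.

apply_moves(slide=[[0,0,0],[0,0,0],[0,0,0],[0,0,0],[0,0,0]], spin=[7,7,7,7,7], hand=[0,0,0,0,0], grip_force=10)

```text
time_s: 0.92
ee_pos: [0.27, 0.5637, 0.2226]
tool_rot: [0.507, 0.862, 0.0, -0.0]
wrist_force: [-0.4, -0.0, -0.6]
finger_gap: 0.996
finger_force: 0.0
```

apply_moves(slide=[[0,0,0],[0,0,0],[0,0,0],[0,0,0],[0,0,0]], spin=[7,7,7,7,7], hand=[0,0,0,0,0])

```text
time_s: 1.33
ee_pos: [0.27, 0.5637, 0.2226]
tool_rot: [0.743, 0.67, 0.0, -0.0]
wrist_force: [-0.0, 0.0, -0.4]
finger_gap: 0.999
finger_force: 0.0
```

apply_moves(slide=[[0,0,0],[-30,30,0],[-30,30,0],[-30,30,0],[-30,30,0]], spin=[6,0,0,0,0], hand=[0,0,0,0,0])

```text
time_s: 1.75
ee_pos: [0.3625, 0.4229, 0.2226]
tool_rot: [0.775, 0.632, 0.0, -0.0]
wrist_force: [0.8, 0.3, -0.1]
finger_gap: 0.998
finger_force: 0.0
```

```bash
cat >> h.py <<'E'
from scipy.spatial.transform import Rotation as Ro
def totool(w):
    s=sense();R=Ro.from_quat(s["tool_rot"]).as_matrix()
    print("pos",np.round(s["ee_pos"],4),"yang",np.degrees(np.arctan2(R[1,1],R[0,1])).round(2),"F",np.round(s["wrist_force"],1),"tool mm",np.round(R.T@(np.array(w)-s["ee_pos"])*1000,1))
E
python3 -c "
from h import *
totool([.552,.058,.2])"
```

```text
pos [0.3625 0.4229 0.2226] yang -11.57 F [ 0.8  0.3 -0.1] tool mm [-319.5  258.9   22.5]
```

apply_moves(slide=[[-32,26,0],[-32,26,0],[-32,26,0],[-32,26,0],[-32,26,0]], spin=[0,0,0,0,0], hand=[0,0,0,0,0])

```text
time_s: 2.17
ee_pos: [0.4575, 0.2398, 0.2229]
tool_rot: [0.775, 0.632, 0.0, -0.0]
wrist_force: [1.4, 1.0, -0.1]
finger_gap: 0.998
finger_force: 0.0
```

apply_moves(slide=[[-32,26,0],[-32,26,0],[-32,26,0],[-32,26,0],[-32,26,0]], spin=[0,0,0,0,0], hand=[0,0,0,0,0])

```text
time_s: 2.58
ee_pos: [0.5528, 0.0569, 0.223]
tool_rot: [0.775, 0.632, 0.001, 0.0]
wrist_force: [1.2, -0.4, -0.1]
finger_gap: 0.998
finger_force: 0.0
```

```bash
python3 - <<'E'
from h import *
totool([.552,.058,.2])
i=camera_info("wrist");im=get_image("wrist");cv2.imwrite("pics/w1.png",im[:,:,::-1])
print(proj("wrist",[[.552,.058,.03]]))
for n,z in[("axle_plate",.03),("end_stop",.045)]:
    for m in masks_of(n,"wrist")[:1]:
        r=cv2.minAreaRect(np.argwhere(m["pixels"])[:,::-1].astype(np.float32));b=cv2.boxPoints(r)
        print(n,m["confidence"],r,np.round(ray("wrist",[r[0]],z,i)[0],4),np.round(ray("wrist",b,z,i)[:,:2],4).tolist())
E
```

```text
pos [0.5528 0.0569 0.223 ] yang -11.58 F [ 1.2 -0.4 -0.1] tool mm [ 0.9 -1.  23. ]
[[250.93874957 160.77868468]]
axle_plate 0.62 ((251.5, 156.99998474121094), (56.99999237060547, 191.99996948242188), 0.0) [0.5505 0.0719 0.03  ] [[0.4924, -0.0371], [0.5422, 0.1745], [0.5989, 0.1629], [0.5604, -0.051]]
end_stop 0.93 ((318.0, 17.5), (35.0, 46.0), 90.0) [0.6393 0.1921 0.045 ] [[0.6205, 0.2107], [0.6622, 0.2022], [0.6586, 0.1729], [0.6157, 0.1817]]
```

View pics/w1.png

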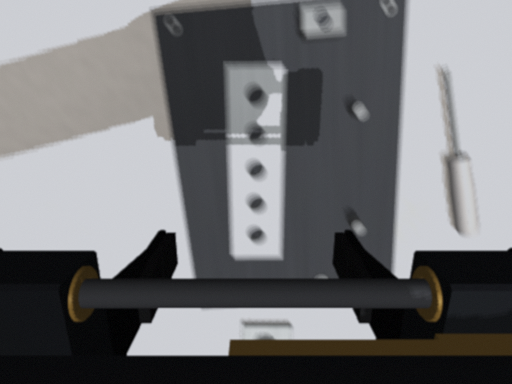

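The wrist view shows the plate straight under the tool, holes along column 256 and ends at rows 62 and 258. The stop is at (322,20) and the dowels at (358,108) and (356,222). Next: lower over the plate and grip gently.

apply_moves(slide=[[0,2,40],[0,0,40],[0,0,40],[0,0,40],[0,0,24]], spin=[0,0,0,0,0], hand=[0,0,0,0,0])

```text
time_s: 3.15
ee_pos: [0.5517, 0.0595, 0.0347]
tool_rot: [0.774, 0.633, -0.002, -0.001]
wrist_force: [-0.3, -0.6, -0.1]
finger_gap: 1.0
finger_force: 0.0
```

apply_moves(slide=[[0,0,10],[0,0,9],[0,0,0],[0,0,0],[0,0,0]], spin=[0,0,0,0,0], hand=[0,0,0.2,0.5,0.5])

```text
time_s: 3.57
ee_pos: [0.5553, 0.0588, 0.0213]
tool_rot: [0.775, 0.632, 0.001, 0.0]
wrist_force: [0.9, 0.6, 0.5]
finger_gap: 0.854
finger_force: 0.0
```

apply_moves(slide=[[0,0,0],[0,0,0],[0,0,0],[0,0,0],[0,0,0]], spin=[0,0,0,0,0], hand=[0.5,0.5,0.5,0.5,0.5])

```text
time_s: 3.98
ee_pos: [0.554, 0.0589, 0.0204]
tool_rot: [0.775, 0.632, 0.0, -0.0]
wrist_force: [-4.7, 1.0, 7.3]
finger_gap: 0.687
finger_force: 10.0
```

```bash
python3 - <<'E'
from h import *
im=cv2.imread("pics/top0.png",0).astype(float)
def cen(u,v,r=6):
    p=im[v-r:v+r+1,u-r:u+r+1]-60;p[p<0]=0;yy,xx=np.mgrid[v-r:v+r+1,u-r:u+r+1];return [(p*xx).sum()/p.sum(),(p*yy).sum()/p.sum()]
sc=np.array([cen(*q,r=4) for q in[(164,135),(310,154),(150,234),(299,253)]]);print(sc.round(1))
W=ray("top",sc,.015)[:,:2];print(W.round(4),W.mean(0))
for a,b in[(1,0),(3,2),(2,0),(3,1)]:
    d=W[b]-W[a];print(np.degrees(np.arctan2(d[1],d[0])).round(2),np.linalg.norm(d).round(4))
for z,q in[(.0,(302,185)),(.017,(302,185)),(.04,(206,154)),(.04,(265,162))]:
    print(z,ray("top",[cen(*q)],z)[0,:2].round(4))
cv2.imwrite("pics/c.png",cv2.resize(cv2.imread("pics/top0.png")[115:275,130:330],None,fx=3.7,fy=3.7,interpolation=2))
E
```

```text
[[163.9 135.2]
 [310.5 153.8]
 [149.2 233.2]
 [299.6 252.3]]
[[ 0.7169  0.1968]
 [ 0.6771 -0.1318]
 [ 0.4982  0.2231]
 [ 0.458  -0.1049]] [0.58754011 0.04578999]
83.09 0.331
83.01 0.3305
-6.88 0.2204
-7.0 0.2208
0.0 [ 0.6093 -0.1126]
0.017 [ 0.6069 -0.1103]
0.04 [0.6704 0.1014]
0.04 [ 0.6546 -0.0282]
```

View pics/c.png

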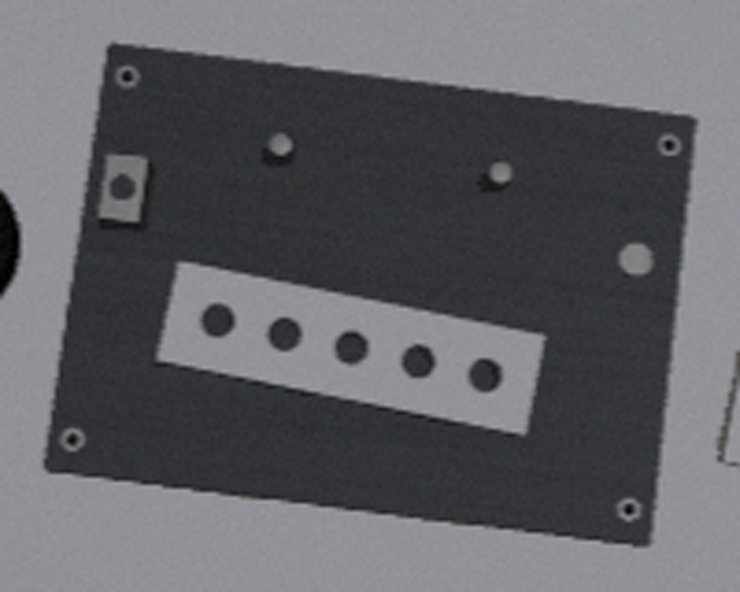

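In the crop, the screws measure 220 x 330 mm, which puts the jig at (0.5875, 0.0458) with yaw -6.95°. The gripped plate has to turn +4.6° and slide about +73 mm in jig x and +21 mm in jig y. I'll take it close first.

apply_moves(slide=[[0,0,0],[0,0,0],[4,14,0],[4,14,0],[4,14,0]], spin=[-2.3,-2.3,0,0,0], hand=[0.5,0.5,0.5,0.5,0.5])

```text
time_s: 4.4
ee_pos: [0.5969, 0.0651, 0.02]
tool_rot: [0.749, 0.663, -0.001, -0.001]
wrist_force: [-7.2, -0.6, 6.8]
finger_gap: 0.688
finger_force: 10.0
```

apply_moves(slide=[[2,12,0],[1,8,0],[0,4,0],[0,0,0],[0,0,0]], spin=[0,0,0,0,0], hand=[0.5,0.5,0.5,0.5,0.5])

```text
time_s: 4.82
ee_pos: [0.622, 0.0655, 0.02]
tool_rot: [0.749, 0.663, 0.001, 0.0]
wrist_force: [0.1, 1.5, 2.3]
finger_gap: 0.689
finger_force: 10.0
```

```bash
cat >> h.py <<'E'
J=np.array([.58754,.04579]);A=np.radians(-6.95);RJ=np.array([[np.cos(A),-np.sin(A)],[np.sin(A),np.cos(A)]])
def injig(p): return ((np.asarray(p)[...,:2]-J)@RJ*1000).round(1)
E
python3 - <<'E'
from h import *
totool([.6,.06,.02]);print(injig(sense()["ee_pos"]))
im=get_image("top");cv2.imwrite("pics/t2.png",cv2.resize(im[115:275,130:330,::-1],None,fx=3.7,fy=3.7,interpolation=2))
E
```

```text
pos [0.622  0.0655 0.02  ] yang -6.99 F [0.1 1.5 2.3] tool mm [ -8.2 -21.1   0. ]
[31.8 23.8]
```

View pics/t2.png

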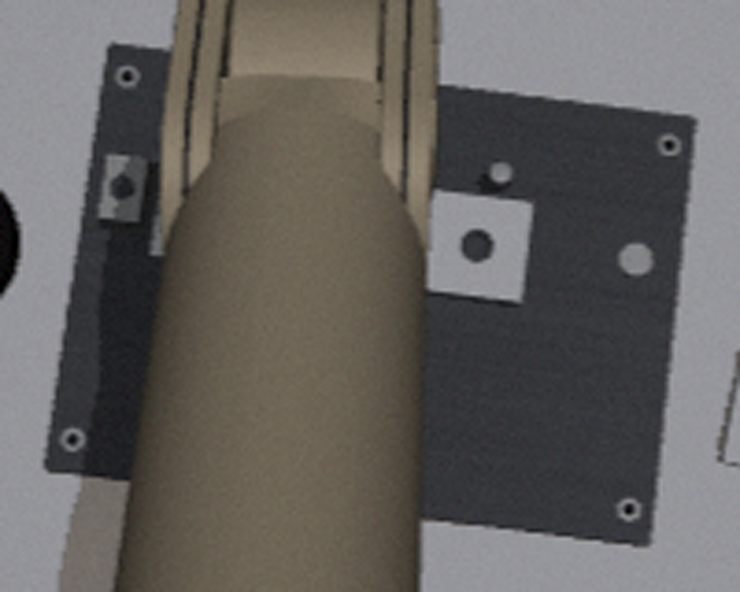

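The plate is now parallel to the dowel line, a few mm short of the dowels and the stop. I'll creep toward the dowels and watch the wrist force.

apply_moves(slide=[[0,2,0],[0,2,0],[0,1,0],[0,0.5,0],[0,0,0]], spin=[0,0,0,0,0], hand=[0.5,0.5,0.5,0.5,0.5])

```text
time_s: 5.28
ee_pos: [0.6259, 0.0649, 0.0199]
tool_rot: [0.749, 0.663, -0.001, -0.001]
wrist_force: [-7.5, 1.3, 8.8]
finger_gap: 0.69
finger_force: 10.0
```

apply_moves(slide=[[0,0.5,0],[0,0,0],[0,0.5,0],[0,0,0],[0,0,0]], spin=[0,0,0,0,0], hand=[0.5,0.5,0.5,0.5,0.5])

```text
time_s: 5.7
ee_pos: [0.6268, 0.0648, 0.0199]
tool_rot: [0.749, 0.663, -0.001, -0.001]
wrist_force: [-7.4, 1.5, 8.8]
finger_gap: 0.69
finger_force: 10.0
```

apply_moves(slide=[[0,0.5,0],[0,0,0],[0,0.5,0],[0,0,0],[0,0,0]], spin=[0,0,0,0,0], hand=[0.5,0.5,0.5,0.5,0.5])

```text
time_s: 6.12
ee_pos: [0.6275, 0.0647, 0.0198]
tool_rot: [0.749, 0.663, -0.001, -0.001]
wrist_force: [-8.7, 1.8, 9.5]
finger_gap: 0.688
finger_force: 10.0
```

apply_moves(slide=[[0,0.5,0],[0,0,0],[0,0.5,0],[0,0,0],[0,0,0]], spin=[0,0,0,0,0], hand=[0.5,0.5,0.5,0.5,0.5])

```text
time_s: 6.53
ee_pos: [0.6276, 0.0646, 0.0198]
tool_rot: [0.749, 0.663, -0.001, -0.002]
wrist_force: [-12.9, 1.4, 13.2]
finger_gap: 0.689
finger_force: 10.0
```

The plate has met the dowels: it stopped moving and the force rose. Next I'll slide it along them toward the stop.

apply_moves(slide=[[2,0,0],[1,0,0],[1,0,0],[0,0,0],[0,0,0]], spin=[0,0,0,0,0], hand=[0.5,0.5,0.5,0.5,0.5])

```text
time_s: 6.95
ee_pos: [0.6277, 0.0654, 0.0193]
tool_rot: [0.749, 0.662, -0.003, -0.001]
wrist_force: [-13.1, -6.6, 11.4]
finger_gap: 0.689
finger_force: 10.0
```

apply_moves(slide=[[0.5,0,0],[0.5,0,0],[0.5,0,0],[0.5,0,0],[0,0,0]], spin=[0,0,0,0,0], hand=[0.5,0.5,0.5,0.5,0.5])

```text
time_s: 7.37
ee_pos: [0.6278, 0.0661, 0.019]
tool_rot: [0.75, 0.662, -0.004, -0.0]
wrist_force: [-12.1, -8.7, 8.7]
finger_gap: 0.685
finger_force: 10.0
```

apply_moves(slide=[[0.5,0,0],[0,0,0],[0.5,0,0],[0,0,0],[0,0,0]], spin=[0,0,0,0,0], hand=[0.5,0.5,0.5,0.5,0.5])

```text
time_s: 7.78
ee_pos: [0.6279, 0.0666, 0.0189]
tool_rot: [0.75, 0.662, -0.004, -0.0]
wrist_force: [-12.8, -9.9, 8.6]
finger_gap: 0.689
finger_force: 10.0
```

```bash
python3 - <<'E'
from h import *
totool([.6,.06,.02]);print(injig(sense()["ee_pos"]))
E
```

```text
pos [0.6279 0.0666 0.0189] yang -7.16 F [-12.8  -9.9   8.6] tool mm [-10.  -26.8  -0.9]
[37.5 25.5]
```

apply_moves(slide=[[0,0,0],[0,0,0],[0,0,0],[0,0,0],[0,0,0]], spin=[0,0,0,0,0], hand=[0,0,0,0,0])

```text
time_s: 8.2
ee_pos: [0.631, 0.0715, 0.0197]
tool_rot: [0.749, 0.663, 0.0, 0.0]
wrist_force: [0.0, 0.1, -0.4]
finger_gap: 0.956
finger_force: 0.0
```

apply_moves(slide=[[0,0,-5],[0,0,-30],[0,0,-40],[0,0,-40],[0,0,-40]], spin=[0,0,0,0,0], hand=[0,0,0,0,0])

```text
time_s: 8.62
ee_pos: [0.6304, 0.071, 0.1768]
tool_rot: [0.749, 0.663, 0.0, 0.0]
wrist_force: [1.6, -0.2, -0.1]
finger_gap: 1.001
finger_force: 0.0
```

apply_moves(slide=[[0,0,-40],[0,0,0],[0,0,0],[0,0,0],[0,0,0]], spin=[0,0,0,0,0], hand=[0,0,0,0,0])

```text
time_s: 9.03
ee_pos: [0.6301, 0.0712, 0.2133]
tool_rot: [0.749, 0.663, -0.001, -0.001]
wrist_force: [-0.0, 0.2, -1.4]
finger_gap: 0.998
finger_force: 0.0
```

```bash
python3 - <<'E'
from h import *
totool([.6,.06,.02]);print(injig(sense()["ee_pos"]))
im=get_image("wrist");cv2.imwrite("pics/w3.png",cv2.resize(im[:300,150:430,::-1],None,fx=2,fy=2,interpolation=2))
E
```

```text
pos [0.6301 0.0712 0.2133] yang -6.99 F [-0.   0.2 -1.4] tool mm [-14.7 -28.1 193.3]
[39.1 30.4]
```

View pics/w3.png

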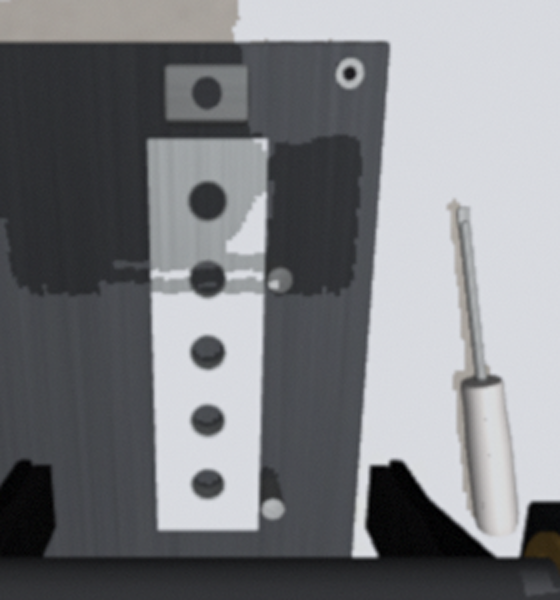

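The plate lies along the dowels (dowel tops at crop (280,280) and (272,508)). A dark band between the stop and the plate end, crop rows 121-139, looks like a remaining gap, so I'll work out its size.

```bash
python3 - <<'E'
from h import *
def w(x,y,z): return np.r_[J+RJ@np.array([x,y])/1000,z/1000]
for n,p in dict(stop_top_in=(38,140,45),stop_bot_in=(38,140,15),seated_end_top=(38,140,30),seated_far=(38,-80,30),dowelA_top=(75,65,45),dowelB_top=(75,-65,45),farEdgeA=(68,65,30),farEdgeB=(68,-65,30),nearA=(8,65,30)).items():
    print(n,((proj("wrist",[w(*p)])[0]-[150,0])*2).round(1))
q=np.array([[207,139],[208,529],[266,272],[260,505],[148,139],[268,139],[157,529],[259,529]])/2+[150,0]
print(injig(ray("wrist",q,.03)))
E
```

```text
stop_top_in [211.5 124.9]
stop_bot_in [211.4 129.6]
seated_end_top [211.4 127.4]
seated_far [211.2 522.9]
dowelA_top [284.3 283.7]
dowelB_top [276.3 512.7]
farEdgeA [268.  279.4]
farEdgeB [262.  500.3]
nearA [154.7 279.4]
[[ 35.8 134.6]
 [ 36.1 -84.1]
 [ 66.8  68.9]
 [ 66.9 -68.1]
 [  6.5 134.6]
 [ 66.1 134.6]
 [  5.5 -84.2]
 [ 66.7 -84.1]]
```

The dowel projections give a common image bias of about 4 px. Allowing for that, the edge is on both dowels and the end is still about 6-8 mm from the stop. I'll close the fingers, go behind the other end and push.

apply_moves(slide=[[-36,0,0],[-36,0,0],[-36,0,0],[-36,-1,0],[0,0,0]], spin=[0,0,0,0,0], hand=[1,1,1,1,1])

```text
time_s: 9.5
ee_pos: [0.6099, -0.0812, 0.2141]
tool_rot: [0.752, 0.659, -0.002, 0.001]
wrist_force: [-0.2, -1.5, 0.6]
finger_gap: 0.708
finger_force: 0.0
```

apply_moves(slide=[[0,0,35],[0,0,35],[0,0,35],[0,0,30],[0,0,0]], spin=[0,0,0,0,0], hand=[1,1,1,1,1])

```text
time_s: 9.92
ee_pos: [0.6077, -0.0709, 0.0725]
tool_rot: [0.749, 0.663, -0.004, -0.004]
wrist_force: [-1.0, 1.0, -0.9]
finger_gap: 0.326
finger_force: 0.0
```

```bash
python3 - <<'E'
from h import *
totool([.6,.06,.023]);print(injig(sense()["ee_pos"]))
im=get_image("side");cv2.imwrite("pics/s4.png",cv2.resize(im[120:320,140:360,::-1],None,fx=3,fy=3,interpolation=2))
E
```

```text
pos [ 0.6077 -0.0709  0.0725] yang -6.99 F [-1.   1.  -0.9] tool mm [129.1 -23.   49.6]
[  34.1 -113.4]
```

View pics/s4.png

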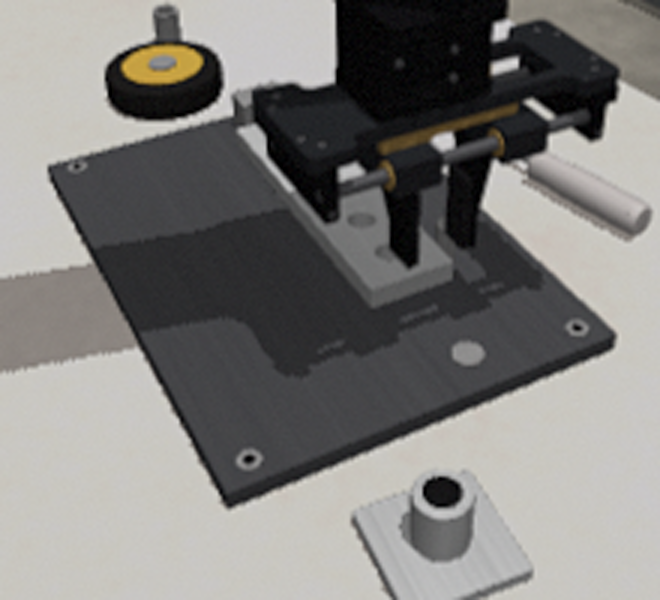

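The side view shows the closing fingers above and behind the plate's near end, clear of the dowels and the caster plate. I'll let them shut, then re-check the position.

apply_moves(slide=[[0,2,0],[0,1,0],[0,0,0],[0,0,0],[0,0,0]], spin=[0,0,0,0,0], hand=[1,1,1,1,1])

```text
time_s: 10.38
ee_pos: [0.6157, -0.072, 0.0806]
tool_rot: [0.749, 0.663, 0.001, 0.0]
wrist_force: [-0.8, 0.1, 0.5]
finger_gap: 0.014
finger_force: 0.0
```

```bash
python3 - <<'E'
from h import *
totool([.6,.06,.023]);print(injig(sense()["ee_pos"]))
E
```

```text
pos [ 0.6157 -0.072   0.0806] yang -7.0 F [-0.8  0.1  0.5] tool mm [129.1 -31.8  57.6]
[  42.3 -113.5]
```

apply_moves(slide=[[0,-4,25],[0,0,20],[0,0,12],[0,0,0],[0,0,0]], spin=[0,0,0,0,0], hand=[1,1,1,1,1])

```text
time_s: 10.8
ee_pos: [0.6112, -0.0716, 0.0227]
tool_rot: [0.749, 0.663, -0.0, -0.0]
wrist_force: [0.3, 0.1, 1.5]
finger_gap: 0.01
finger_force: 0.0
```

apply_moves(slide=[[5,0,0],[5,0,0],[3,0,0],[2,0,0],[0,0,0]], spin=[0,0,0,0,0], hand=[1,1,1,1,1])

```text
time_s: 11.22
ee_pos: [0.6134, -0.0558, 0.023]
tool_rot: [0.749, 0.663, 0.0, 0.0]
wrist_force: [-0.2, -0.5, -0.2]
finger_gap: 0.003
finger_force: 0.0
```

```bash
python3 - <<'E'
from h import *
totool([.6,.06,.023]);print(injig(sense()["ee_pos"]))
E
```

```text
pos [ 0.6134 -0.0558  0.023 ] yang -6.94 F [-0.2 -0.5 -0.2] tool mm [113.4 -27.3   0. ]
[ 38.  -97.7]
```

apply_moves(slide=[[1,0,0],[1,0,0],[1,0,0],[1,0,0],[1,0,0]], spin=[0,0,0,0,0], hand=[1,1,1,1,1])

```text
time_s: 11.63
ee_pos: [0.6137, -0.0525, 0.0227]
tool_rot: [0.749, 0.662, -0.0, 0.0]
wrist_force: [-0.4, -4.2, 2.2]
finger_gap: 0.007
finger_force: 2.0
```

apply_moves(slide=[[1,0,0],[1,0,0],[1,0,0],[0,0,0],[0,0,0]], spin=[0,0,0,0,0], hand=[1,1,1,1,1])

```text
time_s: 12.05
ee_pos: [0.6141, -0.0486, 0.0226]
tool_rot: [0.749, 0.663, 0.0, 0.0]
wrist_force: [0.2, -3.8, 3.2]
finger_gap: 0.005
finger_force: 2.0
```

apply_moves(slide=[[1,0,0],[0,0,0],[1,0,0],[0,0,0],[0,0,0]], spin=[0,0,0,0,0], hand=[1,1,1,1,1])

```text
time_s: 12.47
ee_pos: [0.6142, -0.0486, 0.0227]
tool_rot: [0.749, 0.662, -0.001, 0.001]
wrist_force: [0.0, -8.3, 3.5]
finger_gap: 0.003
finger_force: 4.3
```

```bash
python3 - <<'E'
from h import *
totool([.6,.06,.023]);print(injig(sense()["ee_pos"]))
E
```

```text
pos [ 0.6142 -0.0486  0.0227] yang -7.08 F [ 0.  -8.3  3.5] tool mm [106.  -27.4  -0.5]
[ 37.8 -90.4]
```

It stopped dead at jig y = -90.4, as expected for seated, and the force doubled. One firm push more, then back off, rise and press the near long edge toward the dowels.

apply_moves(slide=[[1,0,0],[0,0,0],[-6,0,0],[-10,0,0],[0,0,-30]], spin=[0,0,0,0,0], hand=[1,1,1,1,1])

```text
time_s: 12.88
ee_pos: [0.6084, -0.0625, 0.0476]
tool_rot: [0.749, 0.662, -0.003, -0.003]
wrist_force: [-0.7, -0.7, -0.6]
finger_gap: 0.004
finger_force: 0.0
```

apply_moves(slide=[[0,-20,-20],[0,-35,0],[30,-20,0],[35,0,0],[35,0,0]], spin=[0,0,0,0,0], hand=[1,1,1,1,1])

```text
time_s: 13.3
ee_pos: [0.549, 0.0481, 0.0728]
tool_rot: [0.749, 0.662, 0.001, -0.001]
wrist_force: [0.7, -0.8, -0.1]
finger_gap: 0.004
finger_force: 0.0
```

apply_moves(slide=[[0,0,0],[0,0,0],[0,0,0],[0,0,0],[0,0,0]], spin=[0,0,0,0,0], hand=[1,1,1,1,1])

```text
time_s: 13.72
ee_pos: [0.5501, 0.0454, 0.0724]
tool_rot: [0.75, 0.662, -0.0, -0.0]
wrist_force: [0.0, 0.1, 0.9]
finger_gap: 0.008
finger_force: 0.0
```

```bash
python3 - <<'E'
from h import *
totool([.6,.06,.023]);print(injig(sense()["ee_pos"]))
E
```

```text
pos [0.5501 0.0454 0.0724] yang -7.12 F [0.  0.1 0.9] tool mm [20.7 47.7 49.4]
[-37.1  -5. ]
```

apply_moves(slide=[[5,0,25],[0,0,18],[0,0,6],[0,0,0],[0,8,0]], spin=[0,0,0,0,0], hand=[1,1,1,1,1])

```text
time_s: 14.13
ee_pos: [0.5581, 0.0502, 0.0238]
tool_rot: [0.749, 0.662, -0.0, -0.0]
wrist_force: [0.7, -0.2, -0.1]
finger_gap: 0.005
finger_force: 0.0
```

apply_moves(slide=[[0,3,0],[0,3,0],[0,3,0],[0,2,0],[0,0,0]], spin=[0,0,0,0,0], hand=[1,1,1,1,1])

```text
time_s: 14.55
ee_pos: [0.5703, 0.0494, 0.0239]
tool_rot: [0.749, 0.663, 0.0, 0.0]
wrist_force: [0.1, -1.0, -1.0]
finger_gap: 0.005
finger_force: 0.0
```

apply_moves(slide=[[0,1,0],[0,1,0],[0,1,0],[0,1,0],[0,0,0]], spin=[0,0,0,0,0], hand=[1,1,1,1,1])

```text
time_s: 14.97
ee_pos: [0.5737, 0.049, 0.0236]
tool_rot: [0.749, 0.663, 0.0, 0.0]
wrist_force: [0.1, -0.4, 0.3]
finger_gap: 0.004
finger_force: 0.0
```

apply_moves(slide=[[0,1,0],[0,1,0],[0,1,0],[0,1,0],[0,0,0]], spin=[0,0,0,0,0], hand=[1,1,1,1,1])

```text
time_s: 15.38
ee_pos: [0.5778, 0.0484, 0.0235]
tool_rot: [0.749, 0.663, 0.0, 0.0]
wrist_force: [-0.4, 0.3, -0.0]
finger_gap: 0.002
finger_force: 0.0
```

apply_moves(slide=[[0,1,0],[0,1,0],[0,1,0],[0,0,0],[0,0,0]], spin=[0,0,0,0,0], hand=[1,1,1,1,1])

```text
time_s: 15.8
ee_pos: [0.5806, 0.0481, 0.0235]
tool_rot: [0.749, 0.663, 0.0, -0.0]
wrist_force: [-0.7, 0.2, -1.1]
finger_gap: 0.008
finger_force: 0.0
```

apply_moves(slide=[[0,1,0],[0,1,0],[0,1,0],[0,0,0],[0,0,0]], spin=[0,0,0,0,0], hand=[1,1,1,1,1])

```text
time_s: 16.22
ee_pos: [0.5836, 0.0477, 0.0235]
tool_rot: [0.749, 0.663, 0.0, 0.0]
wrist_force: [-0.5, 1.4, -0.2]
finger_gap: 0.008
finger_force: 0.0
```

apply_moves(slide=[[0,1,0],[0,1,0],[0,1,0],[0,0,0],[0,0,0]], spin=[0,0,0,0,0], hand=[1,1,1,1,1])

```text
time_s: 16.63
ee_pos: [0.586, 0.0475, 0.0234]
tool_rot: [0.749, 0.663, -0.0, -0.0]
wrist_force: [-4.0, -0.2, 2.2]
finger_gap: 0.006
finger_force: 1.9
```

apply_moves(slide=[[0,1,0],[0,0,0],[0,1,0],[0,0,0],[0,0,0]], spin=[0,0,0,0,0], hand=[1,1,1,1,1])

```text
time_s: 17.05
ee_pos: [0.5862, 0.0475, 0.0232]
tool_rot: [0.749, 0.663, -0.002, -0.002]
wrist_force: [-13.0, 1.0, 10.5]
finger_gap: 0.004
finger_force: 6.4
```

apply_moves(slide=[[0,1,0],[0,0,0],[0,1,0],[0,0,0],[0,0,0]], spin=[0,0,0,0,0], hand=[1,1,1,1,1])

```text
time_s: 17.47
ee_pos: [0.5863, 0.0475, 0.023]
tool_rot: [0.749, 0.663, -0.003, -0.003]
wrist_force: [-22.0, 2.1, 17.6]
finger_gap: 0.005
finger_force: 10.9
```

The force climbs with no motion, so the plate is firm on both dowels. Back off, rise and look.

apply_moves(slide=[[0,-10,0],[0,-15,0],[0,0,0],[0,0,-40],[0,0,-40]], spin=[0,0,0,0,0], hand=[1,1,1,1,1])

```text
time_s: 17.88
ee_pos: [0.5646, 0.0496, 0.1029]
tool_rot: [0.749, 0.663, -0.002, -0.001]
wrist_force: [1.1, -0.5, 0.5]
finger_gap: 0.006
finger_force: 0.0
```

apply_moves(slide=[[10,25,-40],[10,25,-40],[0,0,-30],[0,0,0],[0,0,0]], spin=[0,0,0,0,0], hand=[0,0,0,0,0])

```text
time_s: 18.3
ee_pos: [0.6124, 0.0617, 0.2045]
tool_rot: [0.749, 0.663, 0.002, 0.001]
wrist_force: [-0.4, 0.1, 0.0]
finger_gap: 0.299
finger_force: 0.0
```

apply_moves(slide=[[0,0,0],[0,0,0],[0,0,0],[0,0,0],[0,0,0]], spin=[0,0,0,0,0], hand=[0,0,0,0,0])

```text
time_s: 18.72
ee_pos: [0.6104, 0.0617, 0.2021]
tool_rot: [0.749, 0.663, -0.0, -0.0]
wrist_force: [0.0, 0.6, -0.3]
finger_gap: 0.682
finger_force: 0.0
```

```bash
python3 - <<'E'
from h import *
totool([.6,.06,.02]);print(injig(sense()["ee_pos"]))
im=get_image("wrist");cv2.imwrite("pics/w5.png",cv2.resize(im[:300,150:430,::-1],None,fx=2,fy=2,interpolation=2))
def w(x,y,z): return np.r_[J+RJ@np.array([x,y])/1000,z/1000]
for n,p in dict(stop_top_in=(38,140,45),stop_bot_in=(38,140,15),end_near=(8,140,30),end_far=(68,140,30),far_n=(8,-80,30),far_f=(68,-80,30),dowelA_top=(75,65,45),dowelB_top=(75,-65,45)).items():
    print(n,((proj("wrist",[w(*p)])[0]-[150,0])*2).round(1))
E
```

```text
pos [0.6104 0.0617 0.2021] yang -7.0 F [ 0.   0.6 -0.3] tool mm [ -2.9  -9.9 182.1]
[20.7 18.6]
stop_top_in [251.4  95.2]
stop_bot_in [247.7 102.9]
end_near [186.1  99.3]
end_far [312.9  99.2]
far_n [190.4 514.4]
far_f [294.6 514.4]
dowelA_top [324.6 263.1]
dowelB_top [311.9 503.4]
```

View pics/w5.png

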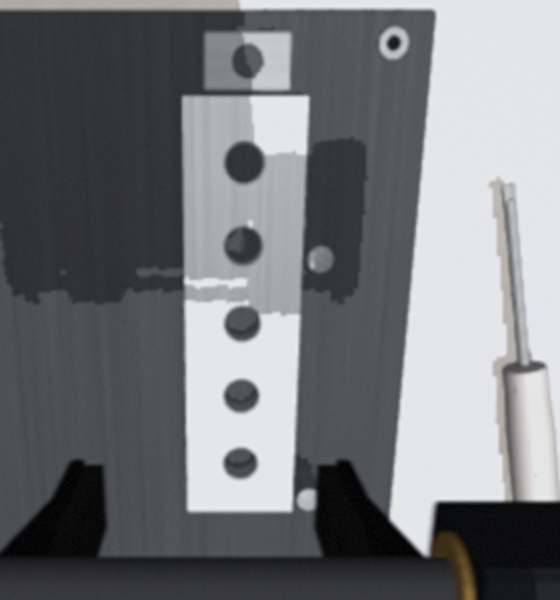

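With the same 4 px bias, both ends and both edges match the seated pose to about 1 mm (plate end at row 95 where 95 is expected, far edge at column 308 where 308 is expected). One confirming push on the end settles the last millimetre.

apply_moves(slide=[[-33,5,0],[-33,4,0],[-33,4,0],[-33,4,0],[0,0,0]], spin=[0,0,0,0,0], hand=[1,1,1,1,1])

```text
time_s: 19.18
ee_pos: [0.6103, -0.08, 0.2031]
tool_rot: [0.752, 0.659, -0.001, 0.001]
wrist_force: [-0.1, -1.9, -0.3]
finger_gap: 0.522
finger_force: 0.0
```

apply_moves(slide=[[0,0,35],[0,0,35],[0,0,30],[0,0,0],[0,0,0]], spin=[0,0,0,0,0], hand=[1,1,1,1,1])

```text
time_s: 19.6
ee_pos: [0.6106, -0.0711, 0.102]
tool_rot: [0.749, 0.663, -0.001, -0.001]
wrist_force: [0.1, -0.7, 2.0]
finger_gap: 0.141
finger_force: 0.0
```

apply_moves(slide=[[0,0,20],[0,0,0],[0,0,0],[0,0,0],[0,0,0]], spin=[0,0,0,0,0], hand=[1,1,1,1,1])

```text
time_s: 20.02
ee_pos: [0.6124, -0.0713, 0.0845]
tool_rot: [0.749, 0.663, 0.001, 0.001]
wrist_force: [0.2, -0.6, 0.5]
finger_gap: 0.003
finger_force: 0.0
```

```bash
python3 - <<'E'
from h import *
totool([.6,.06,.023]);print(injig(sense()["ee_pos"]))
E
```

```text
pos [ 0.6124 -0.0713  0.0845] yang -7.0 F [ 0.2 -0.6  0.5] tool mm [128.8 -28.4  61.5]
[  38.8 -113.2]
```

apply_moves(slide=[[0,0,30],[0,0,20],[0,0,11],[0,0,0],[8,0,0]], spin=[0,0,0,0,0], hand=[1,1,1,1,1])

```text
time_s: 20.43
ee_pos: [0.6125, -0.0652, 0.0225]
tool_rot: [0.75, 0.662, -0.0, 0.0]
wrist_force: [0.0, -0.9, 0.9]
finger_gap: 0.008
finger_force: 0.0
```

apply_moves(slide=[[5,0,0],[4,0,0],[2,0,0],[1,0,0],[0,0,0]], spin=[0,0,0,0,0], hand=[1,1,1,1,1])

```text
time_s: 20.85
ee_pos: [0.6142, -0.051, 0.0221]
tool_rot: [0.749, 0.663, 0.0, 0.0]
wrist_force: [-0.1, -0.3, 0.4]
finger_gap: 0.005
finger_force: 0.0
```

apply_moves(slide=[[1,0,0],[1,0,0],[1,0,0],[1,0,0],[0,0,0]], spin=[0,0,0,0,0], hand=[1,1,1,1,1])

```text
time_s: 21.27
ee_pos: [0.6142, -0.0486, 0.0217]
tool_rot: [0.749, 0.662, -0.0, 0.0]
wrist_force: [-1.0, -4.0, 1.4]
finger_gap: 0.007
finger_force: 2.3
```

apply_moves(slide=[[1,0,0],[1,0,0],[0,0,0],[0,0,0],[0,0,0]], spin=[0,0,0,0,0], hand=[1,1,1,1,1])

```text
time_s: 21.68
ee_pos: [0.6142, -0.0485, 0.0217]
tool_rot: [0.75, 0.662, -0.001, 0.001]
wrist_force: [-2.1, -9.3, 1.0]
finger_gap: 0.004
finger_force: 4.7
```

```bash
python3 - <<'E'
from h import *
totool([.6,.06,.023]);print(injig(sense()["ee_pos"]))
E
```

```text
pos [ 0.6142 -0.0485  0.0217] yang -7.14 F [-2.1 -9.3  1. ] tool mm [105.9 -27.6  -1.6]
[ 37.9 -90.4]
```

It stops at the same place, -90.4, so the end is against the stop. Back off, rise, and take a last look from the top with the arm moved clear.

apply_moves(slide=[[-8,0,0],[-12,0,0],[0,0,-40],[0,0,-40],[0,0,-40]], spin=[0,0,0,0,0], hand=[1,1,1,1,1])

```text
time_s: 22.1
ee_pos: [0.6114, -0.0661, 0.1428]
tool_rot: [0.749, 0.662, -0.0, -0.001]
wrist_force: [1.7, 1.0, -0.7]
finger_gap: 0.004
finger_force: 0.0
```

apply_moves(slide=[[-35,0,-20],[-38,0,0],[-38,0,0],[-38,0,0],[-38,0,0]], spin=[0,0,0,0,0], hand=[1,1,1,1,1])

```text
time_s: 22.52
ee_pos: [0.5889, -0.2528, 0.162]
tool_rot: [0.749, 0.663, 0.001, -0.0]
wrist_force: [-0.3, 0.5, 0.8]
finger_gap: 0.008
finger_force: 0.0
```

apply_moves(slide=[[-38,0,0],[-38,0,0],[0,0,0],[0,0,0],[0,0,0]], spin=[0,0,0,0,0], hand=[1,1,1,1,1])

```text
time_s: 22.93
ee_pos: [0.58, -0.3264, 0.1614]
tool_rot: [0.749, 0.663, 0.0, -0.0]
wrist_force: [0.4, -0.3, -0.4]
finger_gap: 0.005
finger_force: 0.0
```

```bash
python3 - <<'E'
from h import *
im=get_image("top");cv2.imwrite("pics/t6.png",cv2.resize(im[115:275,130:370,::-1],None,fx=3.3,fy=3.3,interpolation=2))
for m in masks_of("axle_plate","top")[:1]:
    r=cv2.minAreaRect(np.argwhere(m["pixels"])[:,::-1].astype(np.float32));b=cv2.boxPoints(r)
    print(m["confidence"],injig(ray("top",[r[0]],.03)),injig(ray("top",b,.03)).tolist())
for m in masks_of("caster_plate","top")[:1]: print(m["rect"])
E
```

```text
0.73 [[36.9 29.5]] [[6.0, 138.7], [67.9, 140.0], [68.1, -80.6], [6.0, -80.3]]
[341.4, 227.8, 32.1, 36.6]
```

View pics/t6.png

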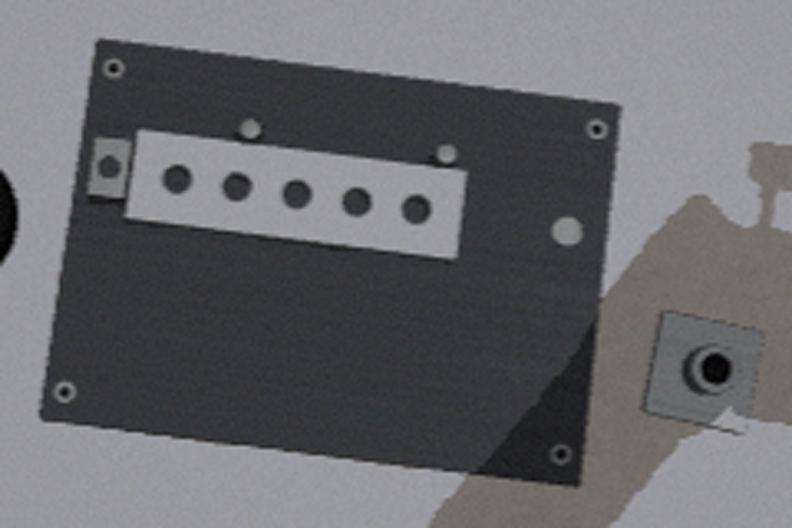

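The last view shows the plate against both dowels (248,130), (446,154) and the stop (110,168), with its centre near (37, 29.5) mm in jig axes. The caster plate at (705,370) is where it was.

```bash
python3 -c "
from cell import *
print(sign_off())"
```

```text
the job is handed in; nothing more can be done
None
```

The axle plate is seated against both dowels and the end stop, slid into place without lifting; the caster plate wasn't touched, and I handed the job in at about 23 s.

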